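# Make up a shoe box and pack the child's last

## Robot

A 7-joint arm with a two-finger parallel gripper is mounted at the origin on the work surface. World frame = base frame: x ahead of the robot, y to its left, z up, the work surface at z = 0. Lengths are in m, angles in rad, forces in N, time in s.
With the tool pointing down it reaches from about 0.35 to 0.9 m from the base axis. Payload 8.1 kg.
Tool frame: the origin (TCP) lies midway between the tips of the shut fingers; the grasp point (between the pads) lies 19 mm behind it; z points along the fingers, y is the line along which they close (so a half turn about z gives the same grasp; the last joint's range is limited). The gripper opens to 92 mm and grips with 3 to 60 N. Pads are 19 mm wide; open, the fingers measure 130 mm over their backs; the gripper's body (75 mm by 190 mm) begins 47 mm behind the grasp point.
Start: joints at [1.228, 0.434, 0.025, 1.573, -0.012, 1.134, -0.075], TCP at [0.148, -0.607, 0.227] pointing down, gripper open.
Joint ranges: [-2.62, 2.62], [-0.44, 2.09], [-1.27, 1.32], [0.08, 2.57], [-1.32, 4.46], [0.12, 2], [-2.74, 2.74]. Speed limits (rad/s): [2.22, 2.22, 3.01, 3.01, 3.14, 3.14, 3.14].

## Interface

Orientations are given as a unit quaternion [w, x, y, z].
In Python, from rig import arm, read_camera, get_calibration gives the robot as it stands.
- The arm moves only by the shell command python3 -m inch 'ROWS' [FORCE]. ROWS is JSON, a list of rows, each a list of 7 numbers: the turn, a rotation vector about the tool's x, y, z normalised to -1 to 1, where 1 is 30 degrees, then the shift along the tool's x, y, z normalised to -1 to 1, where 1 is 0.25 m, then the closure, from -1 (fully open) to 1 (shut). A call has 1 to 20 rows; each row is the pose to reach, as a shift and turn from the pose commanded when the call began, along the tool's axes at that moment; what a row does not reach only later rows make up. A row lasts 1/8 s, in which the tool goes at most 62.5 mm and 10.7 degrees, less where a joint would pass 70% of its speed; a pose out of reach is approached as far as the arm can. A call with a number of a shift or a turn outside -1 to 1 is refused whole. A call with a gripper value outside its range is refused whole. The fingers move at their own pace and stop on an object; FORCE is the grip in N (left out, the last holds). Time passes only in rows, so rows that repeat a pose let the fingers close. It gives the time, the measured TCP pose, the force, the opening and the grip force at its end, in the units of the state.
- arm.observe(): the state, without advancing time (a new reading comes with each control period).
- read_camera(name): name is "scene" or "side" or "wrist"; returns (picture, depth): 420x560x3 uint8, red, green, blue; 420x560 float32, m along the optical axis (not along the pixel's ray), 0 where there is no reading.
- get_calibration(name): a dict with "mtx" (3x3 intrinsics, pixels), "extrinsics" (4x4, takes a point from world to camera coordinates). Camera axes: x right, y down, z forward; pixel columns grow to the right and rows downward; lengths in m; the calibration is good to about 2 mm. A picture is of the moment at which its call begins: read the wrist's pose just before it. get_calibration takes no time and is no camera call; for the wrist camera it gives the pose at the moment of the call.
- arm.hand_in(): hands the job in; it is judged then, once.
The state is a dict: "clock": time; "joint_positions": joint angles; "dq": joint speeds; "tau": joint torques, N m; "eef_pos": TCP position; "tool_rot": TCP orientation; "wrist_force": force on the tool from outside, world axes, zero at the start; "ft_torque": the same for the moment, N m; "gripper_width": finger opening in m; "grasp_force": force on a finger pad.
Only numpy, scipy, OpenCV 4.12 (cv2) and the standard library are available. Lean on these libraries where they do the work, as an engineer would, in place of code of your own. Each camera call takes 0.05 s, during which the arm holds its last target. There are 200 camera calls.

## Task

Fold up all four walls of the taped-down cardboard blank so that they stand upright and make an open box; only then lower the shorter of the two wooden shoe lasts into it, lying lengthwise with its sole flat on the bottom. Set the last down rather than drop it, leave all four walls standing upright, and leave the other last, the sharpening stone and the jar where they are.

Things in the scene. Friction and masses are not known exactly. Their poses are not given: they have to be found in the camera images.
- blank: Brown card box blank, 4 mm thick. Base panel 116 (its x) by 192 mm (its y), taped to the bench, does not move; origin: centre of its underside, z up; at yaw 0 its x points away from the robot. Hinge lines at x = -58, +58 and y = +96, -96 mm, 2 mm up. Walls 58 mm high start part-raised, leaning outwards; stiff creases stay at any angle, even too far in. Finished inside: 112 by 188 mm.
- near_wall (a joint): Angle (rad) of the near wall, one of the two long walls (190 mm along the hinge); hinged on the base's -x edge: 0 lies flat outwards on the bench, 1.571 stands upright, more leans inwards (to 2.3). Starts between 0.75 and 1.1.
- near_wall_edge (a point): Middle of the free (upper) edge of the near wall, at mid-thickness, 58 mm from its hinge line.
- far_wall (a joint): Angle (rad) of the far wall, the other long wall (190 mm along the hinge); hinged on the base's +x edge: 0 lies flat outwards on the bench, 1.571 stands upright, more leans inwards (to 2.3). Starts between 0.75 and 1.1.
- far_wall_edge (a point): Middle of the free (upper) edge of the far wall, at mid-thickness, 58 mm from its hinge line.
- left_wall (a joint): Angle (rad) of the left wall, one of the two short end walls (112 mm along the hinge); hinged on the base's +y edge: 0 lies flat outwards on the bench, 1.571 stands upright, more leans inwards (to 2.3). Starts between 0.75 and 1.1.
- left_wall_edge (a point): Middle of the free (upper) edge of the left wall, at mid-thickness, 58 mm from its hinge line.
- right_wall (a joint): Angle (rad) of the right wall, the other short end wall (112 mm along the hinge); hinged on the base's -y edge: 0 lies flat outwards on the bench, 1.571 stands upright, more leans inwards (to 2.3). Starts between 0.75 and 1.1.
- right_wall_edge (a point): Middle of the free (upper) edge of the right wall, at mid-thickness, 58 mm from its hinge line.
- small_last: The shorter of two wooden shoe lasts (foot-shaped forms) that stand sole down: 165 mm long (its x, toe to +x), 57 mm wide at the ball, 39 mm at the heel, 78 mm high. Origin at the centre of the sole's underside, z up. Above the heel half rises a flat-sided block 34 mm thick (its y), by which it is gripped. Mass about 0.26 kg.
- small_last_grip (a point): Centre of the flat top of the shorter last's block, 78 mm above its sole, 45 mm behind its origin. The top is 57 mm long and 34 mm thick; its sides are vertical and free down to 48 mm above the sole.
- large_last: The longer wooden shoe last, same shape, 215 mm long, 69 mm wide, 94 mm high (does not fit the box); origin at the centre of its sole. Leave it.
- stone: Sharpening stone in a wooden holder, 200 x 70 x 32 mm, beyond the blank; origin at the centre of its underside. Leave it.
- jar: Jar with a metal cap, 72 mm across, 85 mm high; origin at the centre of its underside. Leave it.

How it is judged:
By the outcome, as a careful person would: the job done as asked, in the order asked, and still so for the second after the job is handed in, with the robot touching nothing.
It also fails if it takes over 67 s, if anything falls off the work surface, if the arm or the gripper's body presses on something with over 40 N, if the wrist force passes 120 N, or if a joint passes its speed limit or range.

## Working session

There is one attempt and no reset: what is moved stays moved. The work goes in short steps, Python scripts to look and compute and a shell command to move; the robot and the scene stay as the last step left them, time stands still between calls to the robot, and variables do not carry over. Pictures are saved under pics/ and viewed, at most 10 in all, crops included, and the job is handed in when it is done.

```bash
ls; mkdir -p pics; python3 - <<'E'
from rig import arm, read_camera, get_calibration
import cv2,numpy as np
for n in ["scene","side"]:
    p,d=read_camera(n); cv2.imwrite(f"pics/{n}0.png",p[:,:,::-1]); np.savez(f"pics/{n}0.npz",p=p,d=d)
    c=get_calibration(n); print(n,np.round(c["mtx"],1).tolist(),np.round(c["extrinsics"],4).tolist())
print(arm.observe())
E
```

```text
pics
scene [[431.8, 0.0, 281.8], [0.0, 431.8, 213.6], [0.0, 0.0, 1.0]] [[-0.0981, 0.9951, -0.0097, 0.027], [0.8006, 0.0731, -0.5947, -0.4432], [-0.5911, -0.0661, -0.8039, 1.4239], [0.0, 0.0, 0.0, 1.0]]
side [[499.2, 0.0, 278.3], [0.0, 499.2, 211.8], [0.0, 0.0, 1.0]] [[-0.7622, -0.6473, -0.007, 0.4677], [-0.4787, 0.5709, -0.667, 0.3052], [0.4357, -0.5051, -0.745, 1.1934], [0.0, 0.0, 0.0, 1.0]]
{'clock': 0.1, 'joint_positions': array([ 1.2283874 ,  0.4351739 ,  0.02495817,  1.57398414, -0.01156674,
        1.13395985, -0.07507728]), 'dq': array([-0.00144325, -0.00237135,  0.00044013, -0.00164226,  0.00072352,
        0.00061353,  0.00116766]), 'tau': array([ 4.32082175e-03, -6.69129181e+01,  9.88783725e-01, -3.15145862e+01,
       -6.04972104e-02,  3.73361784e-02,  1.34580586e-05]), 'eef_pos': array([ 0.14829327, -0.60670561,  0.22601896]), 'tool_rot': array([-6.72497656e-04,  9.92820931e-01,  1.19608202e-01, -1.56715640e-04]), 'wrist_force': array([-0.13603511,  0.21407185, -0.08409144]), 'ft_torque': array([ 0.0136601 ,  0.01185087, -0.01900711]), 'grasp_force': 0.0, 'gripper_width': 0.09185014447622517}
```

View pics/scene0.png

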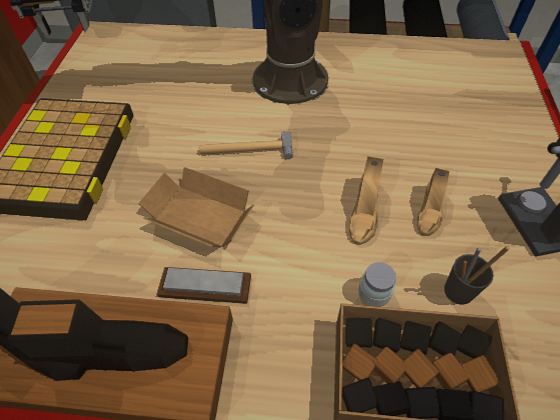

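View pics/side0.png

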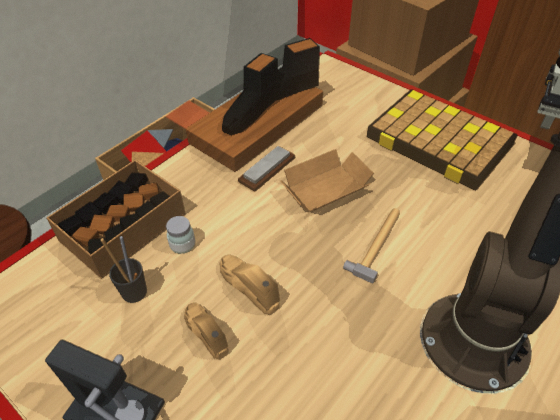

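The scene picture shows the blank at about (197,208), the small last at (433,202), the large last at (367,200), the stone at (205,283), the jar at (378,283) and a hammer at (245,147). The side view shows the blank at (325,180) and the small last at (207,330).

```bash
cat > h.py <<'E'
from rig import arm, read_camera, get_calibration
import cv2,numpy as np
def cloud(d,c):
    K=c["mtx"];E=c["extrinsics"];v,u=np.mgrid[:d.shape[0],:d.shape[1]]
    P=np.stack([(u-K[0,2])/K[0,0]*d,(v-K[1,2])/K[1,1]*d,d],-1)
    W=(P-E[:3,3])@E[:3,:3]; W[d<=0]=np.nan
    return W
def top(names,x0,x1,y0,y1,s,shots):
    """top view colour map: rows=x downward, cols=y to right; px per m s"""
    im=np.zeros((int((x1-x0)*s),int((y1-y0)*s),3),np.uint8);hm=np.full(im.shape[:2],-1.)
    for n in names:
        p,d=shots[n];W=cloud(d,get_calibration(n)).reshape(-1,3);C=p.reshape(-1,3)
        k=(W[:,0]>x0)&(W[:,0]<x1)&(W[:,1]>y0)&(W[:,1]<y1)&(W[:,2]>-.02)&(W[:,2]<.2);W=W[k];C=C[k]
        for q,c in zip(W,C):
            i=int((q[0]-x0)*s);j=int((q[1]-y0)*s)
            if q[2]>hm[i,j]: hm[i,j]=q[2];im[i,j]=c
    return im,hm
E
python3 - <<'E'
from h import *
for n in ["scene","side"]:
    z=np.load(f"pics/{n}0.npz");W=cloud(z["d"],get_calibration(n))
    if n=="scene": R={"blank":(135,165,260,255),"small":(412,160,455,240),"large":(340,150,390,245),"stone":(150,260,255,305),"jar":(355,258,400,310),"hammer":(190,125,300,165)}
    else: R={"blank":(280,145,378,215),"small":(178,298,235,362),"large":(213,250,285,318)}
    for k,(a,b,c,d) in R.items():
        Q=W[b:d,a:c].reshape(-1,3);tz=np.nanmedian(Q[:,2])
        hi=Q[Q[:,2]>.012]
        if k in("small","large","stone"):
            r=cv2.minAreaRect((hi[:,:2]*1000).astype(np.float32)); print(n,k,np.round(r[0]),np.round(r[1]),round(r[2],1))
            t=hi[hi[:,2]>hi[:,2].max()-.006];r=cv2.minAreaRect((t[:,:2]*1000).astype(np.float32)); print("  top",hi[:,2].max().round(3),np.round(r[0]),np.round(r[1]),round(r[2],1),len(t))
        print(n,k,np.nanmin(hi,0).round(3),np.nanmax(hi,0).round(3), "n",len(hi))
z={n:(np.load(f"pics/{n}0.npz")["p"],np.load(f"pics/{n}0.npz")["d"]) for n in ["scene","side"]}
im,hm=top(["scene","side"],.35,.72,-.42,.05,400,z)
big=cv2.resize(im[:,:,::-1],None,fx=3,fy=3,interpolation=0)
h=cv2.applyColorMap(np.clip(hm*255/.07,0,255).astype(np.uint8),2);big2=cv2.resize(h,None,fx=3,fy=3,interpolation=0)
cv2.imwrite("pics/top1.png",cv2.resize(np.vstack([big,big2]),None,fx=.67,fy=.67))
E
```

```text
scene blank [ 0.462 -0.325  0.012] [ 0.694 -0.041  0.056] n 2569
scene small [511. 402.] [ 55. 166.] 72.5
  top 0.085 [467. 409.] [33. 65.] 75.2 179
scene small [0.424 0.36  0.012] [0.59  0.432 0.085] n 1248
scene large [527. 239.] [ 66. 208.] 78.3
  top 0.1 [465. 243.] [40. 83.] 81.9 319
scene large [0.419 0.195 0.012] [0.628 0.268 0.1  ] n 1794
scene stone [ 792. -125.] [116. 201.] 1.9
  top 0.069 [ 845. -154.] [ 12. 123.] 1.8 183
scene stone [ 0.734 -0.225  0.012] [ 0.853 -0.025  0.069] n 2763
scene jar [0.721 0.199 0.012] [0.836 0.287 0.104] n 1424
scene hammer [ 0.277 -0.224  0.012] [0.371 0.037 0.032] n 912
side blank [ 0.46  -0.321  0.012] [ 0.783 -0.038  0.059] n 1739
side small [506. 401.] [ 54. 167.] 76.2
  top 0.084 [463. 410.] [34. 63.] 74.1 186
side small [0.423 0.362 0.012] [0.586 0.436 0.084] n 1264
side large [520. 242.] [ 63. 216.] 79.3
  top 0.1 [462. 245.] [42. 78.] 80.9 296
side large [0.411 0.197 0.012] [0.626 0.272 0.1  ] n 1870
```

View pics/top1.png

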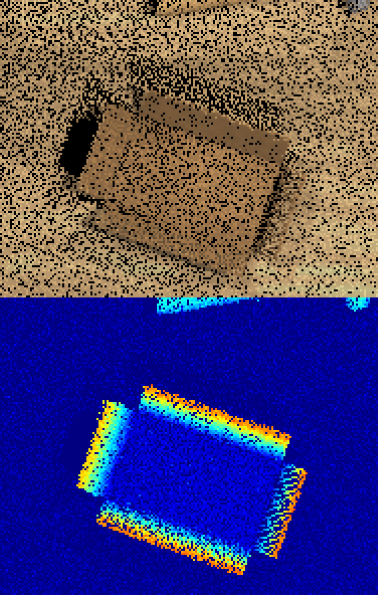

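The map shows the blank centred near (0.583,-0.18), yawed about -0.34, with its four walls leaning outwards. Next I fit wall planes.

```bash
cat >> h.py <<'E'
def blankfit(shots,c=np.array([.583,-.181]),yaw=-.343,ang0=None):
    Ws=np.vstack([cloud(d,get_calibration(n)).reshape(-1,3) for n,(p,d) in shots.items()])
    Ws=Ws[np.isfinite(Ws[:,0])]
    for it in range(4):
        R=np.array([[np.cos(yaw),-np.sin(yaw)],[np.sin(yaw),np.cos(yaw)]])
        L=np.c_[(Ws[:,:2]-c)@R,Ws[:,2]]
        res={}
        for n,ax,s,half,w in [("near",0,-1,.058,.085),("far",0,1,.058,.085),("left",1,1,.096,.045),("right",1,-1,.096,.045)]:
            o=s*L[:,ax]-half; t=L[:,1-ax]
            k=(o>-.02)&(o<.058)&(abs(t)<w)&(L[:,2]>.018)&(L[:,2]<.07); Q=np.c_[o[k],t[k],L[k,2]]
            m=np.median(Q,0);kk=np.ones(len(Q),bool)
            for _ in range(4):
                m=Q[kk].mean(0);nv=np.linalg.svd(Q[kk]-m,full_matrices=False)[2][2]
                nv*=np.sign(nv[2]) if abs(nv[2])>.1 else -np.sign(nv[0])
                kk=abs((Q-m)@nv)<.005
            # nv.(p-m)=0 at t=0,z=.002
            off=m[0]+(nv[1]*m[1]-nv[2]*(.002-m[2]))/nv[0]
            res[n]=dict(ang=np.arctan2(-nv[0],nv[2]),off=off,skew=nv[1]/nv[0],n=int(kk.sum()),ztop=np.percentile(Q[kk,2],98))
        if ang0 is not None: break
        c=c+R@np.array([(res["far"]["off"]-res["near"]["off"])/2,(res["left"]["off"]-res["right"]["off"])/2])
        # far: o - skew: o+skew*t=const -> line slope -skew ; near slope sign flips
        yaw+=(res["far"]["skew"]-res["near"]["skew"])/2
    return c,yaw,res
E
python3 - <<'E'
from h import *
z={n:(np.load(f"pics/{n}0.npz")["p"],np.load(f"pics/{n}0.npz")["d"]) for n in ["scene","side"]}
for s in (["scene"],["side"],["scene","side"]):
    c,y,r=blankfit({n:z[n] for n in s});print(s,c.round(4),round(y,4))
    for k,v in r.items(): print("  ",k,{a:round(float(b),3) for a,b in v.items()})
# lasts: top of small via two cams; bench z bias
for n in z:
    W=cloud(z[n][1],get_calibration(n)).reshape(-1,3);k=(abs(W[:,0]-.47)<.05)&(abs(W[:,1]-.32)<.03);print(n,"bench z",np.nanmedian(W[k,2]))
    for nm,c0,hh in(("small",(.465,.409),.078),("large",(.464,.244),.094)):
        k=(np.hypot(W[:,0]-c0[0],W[:,1]-c0[1])<.06)&(W[:,2]>hh-.007);Q=W[k]
        r=cv2.minAreaRect((Q[:,:2]*1000).astype(np.float32));print(nm,Q.mean(0).round(4),r,np.median(Q[:,2]))
E
```

```text
['scene'] [ 0.5764 -0.1792] -0.3374
   near {'ang': 0.982, 'off': -0.005, 'skew': -0.001, 'n': 950.0, 'ztop': 0.053}
   far {'ang': 0.945, 'off': -0.005, 'skew': -0.001, 'n': 242.0, 'ztop': 0.055}
   left {'ang': 0.945, 'off': -0.005, 'skew': -0.001, 'n': 157.0, 'ztop': 0.055}
   right {'ang': 0.838, 'off': -0.005, 'skew': 0.003, 'n': 508.0, 'ztop': 0.048}
['side'] [ 0.5723 -0.1787] -0.341
   near {'ang': 1.06, 'off': 0.0, 'skew': -0.003, 'n': 111.0, 'ztop': 0.055}
   far {'ang': 0.987, 'off': 0.0, 'skew': -0.003, 'n': 576.0, 'ztop': 0.053}
   left {'ang': 0.944, 'off': -0.004, 'skew': -0.002, 'n': 67.0, 'ztop': 0.056}
   right {'ang': 0.841, 'off': -0.004, 'skew': 0.004, 'n': 295.0, 'ztop': 0.048}
['scene', 'side'] [ 0.5765 -0.1795] -0.3398
   near {'ang': 0.958, 'off': -0.005, 'skew': -0.003, 'n': 1053.0, 'ztop': 0.054}
   far {'ang': 0.95, 'off': -0.005, 'skew': -0.003, 'n': 813.0, 'ztop': 0.055}
   left {'ang': 0.946, 'off': -0.005, 'skew': -0.002, 'n': 224.0, 'ztop': 0.055}
   right {'ang': 0.839, 'off': -0.005, 'skew': 0.004, 'n': 801.0, 'ztop': 0.048}
scene bench z 0.0011814299877470217
small [0.471  0.4075 0.0781] ((467.8025817871094, 408.7543029785156), (34.62583923339844, 71.95887756347656), 76.17820739746094) 0.07872735067736417
large [0.4707 0.2424 0.0945] ((468.5964660644531, 242.81146240234375), (39.93342971801758, 91.0608139038086), 81.55838775634766) 0.0947565425184347
side bench z 0.0004278853614539827
small [0.4627 0.4107 0.0778] ((466.3382568359375, 409.36126708984375), (34.686302185058594, 70.64279174804688), 75.95987701416016) 0.07798365591763619
large [0.4613 0.245  0.0939] ((464.6775817871094, 243.6024169921875), (42.87458419799805, 87.09100341796875), 80.32953643798828) 0.0941191948979122
```

```bash
cat >> h.py <<'E'
from scipy.spatial.transform import Rotation as Ro
C=np.array([.5745,-.179]);YAW=-.339
def b2w(bx,by): 
    c,s=np.cos(YAW),np.sin(YAW); return C+np.array([c*bx-s*by,s*bx+c*by])
def go(p,psi,tag=""):
    """print turn (units) and shift (units) from the present pose to TCP p, tool down, tool x at yaw psi"""
    o=arm.observe();w,x,y,z=o["tool_rot"];R0=Ro.from_quat([x,y,z,w])
    R1=Ro.from_matrix(np.array([[np.cos(psi),np.sin(psi),0],[np.sin(psi),-np.cos(psi),0],[0,0,-1]]))
    print(tag,"turn",np.round((R0.inv()*R1).as_rotvec(degrees=True)/30,3),"shift",np.round(R0.inv().apply(np.array(p)-o["eef_pos"])/.25,3))
def st():
    o=arm.observe();x=Ro.from_quat(np.roll(o["tool_rot"],-1)).as_matrix();print("t",round(o["clock"],2),"p",o["eef_pos"].round(4),"psi",np.arctan2(x[1,0],x[0,0]).round(3),"bx,by",(np.array([[np.cos(YAW),np.sin(YAW)],[-np.sin(YAW),np.cos(YAW)]])@(o["eef_pos"][:2]-C)).round(4),"F",o["wrist_force"].round(1),"w",round(o["gripper_width"],3),round(o["grasp_force"],1))
E
python3 - <<'E'
from h import *
W=cloud(np.load("pics/scene0.npz")["d"],get_calibration("scene"))
Q=W[95:215,0:133].reshape(-1,3);Q=Q[Q[:,2]>.02];print("tray",np.nanmin(Q,0),np.nanmax(Q,0),np.nanpercentile(Q,98,axis=0))
Q=W[260:305,155:255].reshape(-1,3);Q=Q[(Q[:,2]>.025)&(Q[:,2]<.04)];print("stone",cv2.minAreaRect((Q[:,:2]*1000).astype(np.float32)))
st();go([*b2w(0,-.162),.2],1.232)
E
```

```text
tray [ 0.21838052 -0.74042151  0.02002143] [ 0.62240488 -0.44950691  0.05993465] [ 0.61945035 -0.45453987  0.05730949]
stone ((771.16943359375, -125.67567443847656), (51.928558349609375, 170.16749572753906), 0.8721203804016113)
t 0.1 p [ 0.1483 -0.6067  0.226 ] psi 0.24 bx,by [-0.2597 -0.5451] F [-0.1  0.2 -0.1] w 0.092 0.0
 turn [-3.000e-03 -1.000e-03 -1.895e+00] shift [ 1.708 -0.714  0.105]
```

```bash
python3 -m inch '[[0,0,-0.35,0.25,-0.09,0,1],[0,0,-0.7,0.5,-0.18,0,1],[0,0,-0.95,0.75,-0.27,0,1],[0,0,-0.95,0.9,-0.36,0,1],[0,0,-0.95,0.9,-0.36,0,1],[0,0,-0.95,0.9,-0.36,0,1]]' 10; python3 -c "
from h import *
st();go([*b2w(0,-.162),.2],1.232)"
```

```text
clock: 0.85
eef_pos: [0.345, -0.4666, 0.2265]
tool_rot: [-0.0, 0.933, 0.36, -0.0]
wrist_force: [-0.6, 0.3, 0.4]
gripper_width: 0.0365
grasp_force: 0.0
t 0.85 p [ 0.345  -0.4666  0.2265] psi 0.737 bx,by [-0.1208 -0.3475] F [-0.6  0.3  0.4] w 0.036 0.0
 turn [-0.001  0.001 -0.945] shift [0.883 0.073 0.105]
```

```bash
python3 -m inch '[[0,0,-0.35,0.25,0.03,0.05,1],[0,0,-0.7,0.5,0.05,0.1,1],[0,0,-0.945,0.75,0.07,0.1,1],[0,0,-0.945,0.883,0.073,0.105,1],[0,0,-0.945,0.883,0.073,0.105,1],[0,0,-0.945,0.883,0.073,0.105,1],[0,0,-0.945,0.883,0.073,0.105,1],[0,0,-0.945,0.883,0.073,0.105,1]]'; python3 -c "
from h import *
st();go([*b2w(0,-.162),.025],1.232);go([*b2w(0,-.1075),.025],1.232)"
```

```text
clock: 1.85
eef_pos: [0.5204, -0.3327, 0.2006]
tool_rot: [0.0, 0.817, 0.577, -0.0]
wrist_force: [-0.6, -1.0, -0.0]
gripper_width: 0.0007
grasp_force: 0.0
t 1.85 p [ 0.5204 -0.3327  0.2006] psi 1.23 bx,by [ 1.00e-04 -1.63e-01] F [-0.6 -1.  -0. ] w 0.001 0.0
 turn [-0.     0.001 -0.004] shift [ 0.004 -0.     0.702]
 turn [-0.     0.001 -0.004] shift [ 0.222 -0.001  0.702]
```

```bash
python3 -m inch '[[0,0,0,0,0,0.2,1],[0,0,0,0,0,0.4,1],[0,0,0,0,0,0.6,1],[0,0,0,0,0,0.7,1],[0,0,0,0,0,0.7,1],[0,0,0,0.03,0,0.7,1],[0,0,0,0.06,0,0.7,1],[0,0,0,0.09,0,0.7,1],[0,0,0,0.12,0,0.7,1],[0,0,0,0.14,0,0.7,1],[0,0,0,0.16,0,0.7,1],[0,0,0,0.18,0,0.7,1],[0,0,0,0.195,0,0.7,1],[0,0,0,0.21,0,0.7,1],[0,0,0,0.22,0,0.7,1],[0,0,0,0.22,0,0.7,1],[0,0,0,0.22,0,0.7,1]]'; python3 - <<'E'
from h import *
st()
s={n:read_camera(n) for n in["scene","side"]}
im=s["scene"][0];cv2.imwrite("pics/p1.png",np.hstack([cv2.resize(im[130:280,110:290,::-1],(400,333)),cv2.resize(s["side"][0][110:240,250:400,::-1],(384,333))]))
c,y,r=blankfit(s,C,YAW,1)
for k,v in r.items(): print("  ",k,{a:round(float(b),3) for a,b in v.items()})
E
```

```text
clock: 3.98
eef_pos: [0.5396, -0.2794, 0.0254]
tool_rot: [-0.0, 0.816, 0.578, 0.0]
wrist_force: [-0.2, 0.1, -0.5]
gripper_width: 0.0008
grasp_force: 0.0
t 3.98 p [ 0.5396 -0.2794  0.0254] psi 1.232 bx,by [ 0.0005 -0.1063] F [-0.2  0.1 -0.5] w 0.001 0.0
   near {'ang': 0.962, 'off': -0.007, 'skew': -0.0, 'n': 1050.0, 'ztop': 0.054}
   far {'ang': 0.953, 'off': -0.003, 'skew': -0.001, 'n': 812.0, 'ztop': 0.054}
   left {'ang': 0.948, 'off': -0.004, 'skew': -0.001, 'n': 223.0, 'ztop': 0.055}
   right {'ang': 1.597, 'off': -0.003, 'skew': 0.003, 'n': 562.0, 'ztop': 0.063}
```

View pics/p1.png

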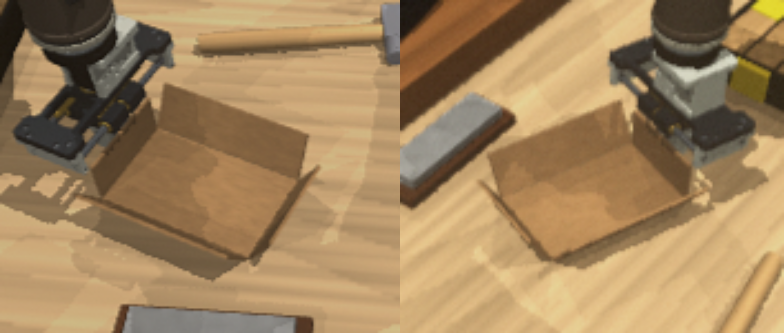

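The picture shows the right wall standing upright against the shut fingers, the other three still leaning out. On to the left wall.

```bash
python3 -m inch '[[0,0,0,-0.04,0,0,1],[0,0,0,-0.08,0,0,1],[0,0,0,-0.08,0,-0.2,1],[0,0,0,-0.08,0,-0.4,1],[0,0,0,0.15,0,-0.4,1],[0,0,0,0.4,0,-0.4,1],[0,0,0,0.65,0,-0.4,1],[0,0,0,0.9,0,-0.4,1],[0,0,0,0.9,0,-0.4,1],[0,0,0,0.9,0,-0.4,1]]'; python3 -c "
from h import *
st();go([*b2w(0,.160),.125],1.232);go([*b2w(0,.160),.025],1.232);go([*b2w(0,.1075),.025],1.232)"
```

```text
clock: 5.32
eef_pos: [0.6142, -0.0686, 0.1253]
tool_rot: [0.0, 0.816, 0.578, -0.001]
wrist_force: [0.7, -0.2, 0.5]
gripper_width: 0.0002
grasp_force: 0.0
t 5.33 p [ 0.6142 -0.0686  0.1253] psi 1.232 bx,by [0.0007 0.1173] F [ 0.7 -0.2  0.5] w 0.0 0.0
 turn [-0.     0.002 -0.001] shift [ 0.171 -0.003  0.001]
 turn [-0.     0.002 -0.001] shift [ 0.171 -0.003  0.401]
 turn [-0.     0.002 -0.001] shift [-0.039 -0.003  0.401]
```

```bash
python3 -m inch '[[0,0,0,0.17,0,0,1],[0,0,0,0.17,0,0,1],[0,0,0,0.17,0,0.2,1],[0,0,0,0.17,0,0.4,1],[0,0,0,0.17,0,0.4,1],[0,0,0,0.17,0,0.4,1],[0,0,0,0.14,0,0.4,1],[0,0,0,0.11,0,0.4,1],[0,0,0,0.08,0,0.4,1],[0,0,0,0.05,0,0.4,1],[0,0,0,0.02,0,0.4,1],[0,0,0,0,0,0.4,1],[0,0,0,-0.02,0,0.4,1],[0,0,0,-0.04,0,0.4,1],[0,0,0,-0.04,0,0.4,1],[0,0,0,-0.04,0,0.4,1]]'; python3 - <<'E'
from h import *
st()
s={n:read_camera(n) for n in["scene","side"]}
c,y,r=blankfit(s,C,YAW,1)
for k,v in r.items(): print("  ",k,{a:round(float(b),3) for a,b in v.items()})
E
```

```text
clock: 7.32
eef_pos: [0.6109, -0.077, 0.0253]
tool_rot: [0.0, 0.816, 0.578, -0.0]
wrist_force: [0.4, -0.5, -0.1]
gripper_width: 0.0007
grasp_force: 0.0
t 7.33 p [ 0.6109 -0.077   0.0253] psi 1.232 bx,by [0.0004 0.1083] F [ 0.4 -0.5 -0.1] w 0.001 0.0
   near {'ang': 0.946, 'off': -0.007, 'skew': -0.024, 'n': 582.0, 'ztop': 0.054}
   far {'ang': 0.934, 'off': -0.004, 'skew': -0.006, 'n': 490.0, 'ztop': 0.055}
   left {'ang': 1.565, 'off': 0.022, 'skew': -0.056, 'n': 84.0, 'ztop': 0.064}
   right {'ang': 1.61, 'off': -0.003, 'skew': -0.003, 'n': 539.0, 'ztop': 0.063}
```

```bash
python3 -m inch '[[0,0,0,0.05,0,0,1],[0,0,0,0.1,0,0,1],[0,0,0,0.1,0,-0.25,1],[0,0,0,0.1,0,-0.5,1],[0,0,-0.35,0.1,0.1,-0.6,1],[0,0,-0.7,0.1,0.2,-0.6,1],[0,0,-1,0.1,0.3,-0.6,1],[0,0,-1,0.1,0.3,-0.6,1]]'; python3 -m inch '[[0,0,-0.35,0,0,0,1],[0,0,-0.7,0,0,0,1],[0,0,-1,0,0,0,1],[0,0,-1,0,0,0,1]]'; python3 - <<'E'
from h import *
st();go([*b2w(.118,0),.17],2.8)
s={n:read_camera(n) for n in["scene","side"]}
c,y,r=blankfit(s,C,YAW,1)
for k,v in r.items(): print("  ",k,{a:round(float(b),3) for a,b in v.items()})
E
```

```text
clock: 8.43
eef_pos: [0.6912, -0.0778, 0.1749]
tool_rot: [-0.0, 0.639, 0.769, 0.0]
wrist_force: [-0.0, -0.5, -0.6]
gripper_width: 0.0005
grasp_force: 0.0
clock: 8.93
eef_pos: [0.6895, -0.0769, 0.1754]
tool_rot: [-0.0, 0.419, 0.908, 0.0]
wrist_force: [0.0, 0.2, 0.4]
gripper_width: 0.0008
grasp_force: 0.0
t 8.93 p [ 0.6895 -0.0769  0.1754] psi 2.277 bx,by [0.0745 0.1346] F [0.  0.2 0.4] w 0.001 0.0
 turn [ 0.    -0.002 -0.999] shift [-0.42  -0.378  0.021]
   near {'ang': 0.931, 'off': -0.007, 'skew': -0.013, 'n': 220.0, 'ztop': 0.054}
   far {'ang': 0.95, 'off': -0.003, 'skew': 0.0, 'n': 796.0, 'ztop': 0.054}
   left {'ang': -1.444, 'off': 0.003, 'skew': -0.008, 'n': 290.0, 'ztop': 0.063}
   right {'ang': 1.609, 'off': -0.003, 'skew': 0.005, 'n': 537.0, 'ztop': 0.063}
```

```bash
python3 -m inch '[[0,0,-0.35,-0.1,-0.1,0,1],[0,0,-0.7,-0.25,-0.2,0,1],[0,0,-1,-0.42,-0.378,0.02,1],[0,0,-1,-0.42,-0.378,0.02,1],[0,0,-1,-0.42,-0.378,0.02,1],[0,0,-1,-0.42,-0.378,0.02,1]]'; python3 - <<'E'
from h import *
st();go([*b2w(.120,0),.025],2.8026);go([*b2w(.0695,0),.025],2.8026)
for n in["side","scene"]:
    s={n:read_camera(n)}
    W=cloud(s[n][1],get_calibration(n)).reshape(-1,3)
    R=np.array([[np.cos(YAW),-np.sin(YAW)],[np.sin(YAW),np.cos(YAW)]]);L=np.c_[(W[:,:2]-C)@R,W[:,2]]
    for z0 in np.arange(.012,.07,.007):
        k=(abs(L[:,0])<.045)&(abs(L[:,1]-.096)<.025)&(abs(L[:,2]-z0)<.0035); print(n,round(z0,3),k.sum(),np.percentile(L[k,1],[15,50,85]).round(4) if k.any() else "")
E
```

```text
clock: 9.78
eef_pos: [0.6871, -0.217, 0.1709]
tool_rot: [0.0, 0.168, 0.986, 0.0]
wrist_force: [0.3, 0.4, 0.3]
gripper_width: 0.0002
grasp_force: 0.0
t 9.78 p [ 0.6871 -0.217   0.1709] psi 2.803 bx,by [0.1188 0.0016] F [0.3 0.4 0.3] w 0.0 0.0
 turn [0.002 0.    0.002] shift [-0.005 -0.007  0.584]
 turn [0.002 0.    0.002] shift [ 0.197 -0.007  0.584]
side 0.012 35 [0.0958 0.0971 0.0988]
side 0.019 31 [0.0952 0.0959 0.0975]
side 0.026 34 [0.094  0.0954 0.0967]
side 0.033 34 [0.093  0.0951 0.0962]
side 0.04 31 [0.0932 0.0941 0.0956]
side 0.047 29 [0.0921 0.0934 0.0944]
side 0.054 42 [0.0906 0.0927 0.0943]
side 0.061 44 [0.0881 0.0909 0.0934]
side 0.068 0 
scene 0.012 42 [0.097  0.098  0.0987]
scene 0.019 49 [0.0963 0.0971 0.098 ]
scene 0.026 46 [0.0956 0.0965 0.0972]
scene 0.033 50 [0.0949 0.0956 0.0963]
scene 0.04 47 [0.0938 0.0949 0.0956]
scene 0.047 53 [0.0933 0.0942 0.0951]
scene 0.054 46 [0.0925 0.0935 0.0942]
scene 0.061 77 [0.0899 0.0917 0.0934]
scene 0.068 1 [0.0912 0.0912 0.0912]
```

```bash
python3 -m inch '[[0,0,0,0,0,0.2,1],[0,0,0,0,0,0.4,1],[0,0,0,0,0,0.58,1],[0,0,0,0,0,0.58,1],[0,0,0,0,0,0.58,1],[0,0,0,0.03,0,0.58,1],[0,0,0,0.06,0,0.58,1],[0,0,0,0.09,0,0.58,1],[0,0,0,0.11,0,0.58,1],[0,0,0,0.13,0,0.58,1],[0,0,0,0.145,0,0.58,1],[0,0,0,0.16,0,0.58,1],[0,0,0,0.17,0,0.58,1],[0,0,0,0.18,0,0.58,1],[0,0,0,0.185,0,0.58,1],[0,0,0,0.19,0,0.58,1],[0,0,0,0.195,0,0.58,1],[0,0,0,0.195,0,0.58,1]]'; cat >> h.py <<'E'
def prof(names=("scene","side")):
    """inner/outer profile of each wall: offset beyond hinge line (mm, outward +) at low and high z, per camera"""
    R=np.array([[np.cos(YAW),-np.sin(YAW)],[np.sin(YAW),np.cos(YAW)]])
    for n in names:
        _,d=read_camera(n);W=cloud(d,get_calibration(n)).reshape(-1,3);L=np.c_[(W[:,:2]-C)@R,W[:,2]]
        for nm,ax,s,half,w in [("near",0,-1,.058,.08),("far",0,1,.058,.08),("left",1,1,.096,.045),("right",1,-1,.096,.045)]:
            o=s*L[:,ax]-half;k=(abs(o)<.03)&(abs(L[:,1-ax])<w)&(L[:,2]>.015)&(L[:,2]<.054)
            q=np.c_[o[k],L[k,2]]
            if len(q)<40: continue
            p=np.polyfit(q[:,1],q[:,0],1)
            for _ in range(5):
                e=q[:,0]-np.polyval(p,q[:,1]);g=abs(e-np.median(e))<max(.0025,1.5*np.median(abs(e)));p=np.polyfit(q[g,1],q[g,0],1)
            print(n,nm,"ang",round(np.pi/2-np.arctan(p[0]),3),"off@.002",round(1e3*np.polyval(p,.002),1),"n",g.sum(),"of",len(q))
E
python3 -c "
from h import *
st();prof()"
```

```text
clock: 12.12
eef_pos: [0.6406, -0.2031, 0.0255]
tool_rot: [-0.0, 0.169, 0.986, -0.0]
wrist_force: [1.6, -1.1, 0.3]
gripper_width: 0.0005
grasp_force: 0.7
t 12.12 p [ 0.6406 -0.2031  0.0255] psi 2.803 bx,by [ 0.0704 -0.0008] F [ 1.6 -1.1  0.3] w 0.0 0.7
scene near ang 0.989 off@.002 -6.1 n 712 of 925
scene far ang 1.722 off@.002 4.9 n 111 of 174
scene left ang 1.682 off@.002 3.2 n 268 of 268
side near ang 1.068 off@.002 2.6 n 64 of 65
side far ang 1.731 off@.002 0.1 n 264 of 315
side left ang 1.681 off@.002 1.9 n 167 of 188
side right ang 1.655 off@.002 -1.1 n 152 of 176
```

```bash
python3 -m inch '[[0,0,0,-0.04,0,0,1],[0,0,0,-0.08,0,0,1],[0,0,0,-0.08,0,-0.25,1],[0,0,0,-0.08,0,-0.45,1],[0,0,0,0.15,0,-0.45,1],[0,0,0,0.4,0,-0.45,1],[0,0,0,0.65,0,-0.45,1],[0,0,0,0.78,0,-0.45,1],[0,0,0,0.78,0,-0.45,1],[0,0,0,0.78,0,-0.45,1]]';python3 -c "
from h import *
st();prof();go([*b2w(-.122,0),.045],2.8026);go([*b2w(-.075,0),.045],2.8026)"
```

```text
clock: 13.48
eef_pos: [0.4581, -0.1388, 0.1384]
tool_rot: [0.001, 0.169, 0.986, 0.0]
wrist_force: [0.8, -1.1, 0.9]
gripper_width: 0.0005
grasp_force: 0.0
t 13.47 p [ 0.4581 -0.1388  0.1384] psi 2.802 bx,by [-0.1231 -0.0008] F [ 0.8 -1.1  0.9] w 0.001 0.0
scene near ang 0.995 off@.002 -5.7 n 688 of 917
scene far ang 1.729 off@.002 5.0 n 597 of 606
scene left ang 1.688 off@.002 3.2 n 275 of 276
scene right ang 1.627 off@.002 -2.8 n 224 of 228
side near ang 1.079 off@.002 3.0 n 67 of 67
side far ang 1.722 off@.002 -0.2 n 178 of 203
side left ang 1.693 off@.002 2.8 n 160 of 186
 turn [ 0.002  0.002 -0.   ] shift [-0.004  0.002  0.372]
 turn [ 0.002  0.002 -0.   ] shift [-0.192  0.002  0.373]
```

```bash
python3 -m inch '[[0,0,0,0,0,0.2,1],[0,0,0,0,0,0.41,1],[0,0,0,0,0,0.41,1],[0,0,0,0,0,0.41,1],[0,0,0,-0.03,0,0.41,1],[0,0,0,-0.06,0,0.41,1],[0,0,0,-0.085,0,0.41,1],[0,0,0,-0.105,0,0.41,1],[0,0,0,-0.125,0,0.41,1],[0,0,0,-0.14,0,0.41,1],[0,0,0,-0.155,0,0.41,1],[0,0,0,-0.165,0,0.41,1],[0,0,0,-0.175,0,0.41,1],[0,0,0,-0.18,0,0.41,1],[0,0,0,-0.185,0,0.41,1],[0,0,0,-0.185,0,0.41,1]]';python3 -c "
from h import *
st();prof();go([*b2w(-.122,0),.045],2.8026);go([*b2w(-.07,0),.045],2.8026)"
```

```text
clock: 15.58
eef_pos: [0.5006, -0.1537, 0.0355]
tool_rot: [0.0, 0.169, 0.986, 0.0]
wrist_force: [-0.4, -0.3, -0.2]
gripper_width: 0.0004
grasp_force: 0.1
t 15.57 p [ 0.5006 -0.1537  0.0355] psi 2.803 bx,by [-0.0781 -0.0007] F [-0.4 -0.3 -0.2] w 0.0 0.1
scene near ang 1.393 off@.002 -4.8 n 569 of 608
scene far ang 1.726 off@.002 4.9 n 586 of 596
scene left ang 1.685 off@.002 3.2 n 273 of 275
scene right ang 1.625 off@.002 -2.8 n 227 of 229
side near ang 1.381 off@.002 -0.2 n 162 of 181
side far ang 1.732 off@.002 0.4 n 223 of 252
side left ang 1.668 off@.002 1.8 n 178 of 188
 turn [0.    0.001 0.   ] shift [ 0.175  0.003 -0.038]
 turn [0.    0.001 0.   ] shift [-0.033  0.003 -0.038]
```

```bash
sed -i 's/C=np.array(\[.5745,-.179\])/C=np.array([.5769,-.1798])/' h.py; python3 -m inch '[[0,0,0,-0.01,0,0,1],[0,0,0,-0.02,0,0,1],[0,0,0,-0.03,0,0,1],[0,0,0,-0.035,0,0,1],[0,0,0,-0.039,0,0,1],[0,0,0,-0.04,0,0,1],[0,0,0,-0.04,0,0,1]]';python3 -c "
from h import *
st();prof()"
```

```text
clock: 16.55
eef_pos: [0.5099, -0.157, 0.0355]
tool_rot: [0.0, 0.169, 0.986, -0.0]
wrist_force: [-0.6, 1.2, 0.6]
gripper_width: 0.0006
grasp_force: 0.2
t 16.55 p [ 0.5099 -0.157   0.0355] psi 2.803 bx,by [-0.0708 -0.0008] F [-0.6  1.2  0.6] w 0.001 0.2
scene near ang 1.553 off@.002 -2.5 n 476 of 483
scene far ang 1.73 off@.002 2.6 n 589 of 595
scene left ang 1.688 off@.002 3.2 n 269 of 270
scene right ang 1.613 off@.002 -3.1 n 224 of 226
side near ang 1.534 off@.002 1.8 n 210 of 283
side far ang 1.709 off@.002 -3.0 n 149 of 176
side left ang 1.698 off@.002 2.9 n 159 of 187
```

```bash
python3 -m inch '[[0,0,0,0.04,0,0,1],[0,0,0,0.08,0,0,1],[0,0,0,0.08,0,-0.25,1],[0,0,0,0,0,-0.4,1],[0,0,0,-0.2,0,-0.4,1],[0,0,0,-0.36,0,-0.4,1],[0,0,0,-0.36,0,-0.4,1],[0,0,0,-0.36,0,-0.2,1],[0,0,0,-0.36,0,0,1],[0,0,0,-0.36,0,0,1],[0,0,0,-0.39,0,0,1],[0,0,0,-0.42,0,0,1],[0,0,0,-0.435,0,0,1],[0,0,0,-0.445,0,0,1],[0,0,0,-0.455,0,0,1],[0,0,0,-0.46,0,0,1],[0,0,0,-0.465,0,0,1],[0,0,0,-0.465,0,0,1]]';python3 -c "
from h import *
st();prof()"
```

```text
clock: 18.9
eef_pos: [0.6195, -0.1957, 0.0354]
tool_rot: [0.0, 0.169, 0.986, 0.0]
wrist_force: [0.3, -0.0, -0.9]
gripper_width: 0.0002
grasp_force: 0.0
t 18.9 p [ 0.6195 -0.1957  0.0354] psi 2.803 bx,by [ 0.0455 -0.0008] F [ 0.3 -0.  -0.9] w 0.0 0.0
scene near ang 1.572 off@.002 -1.7 n 261 of 265
scene far ang 1.581 off@.002 2.4 n 458 of 461
scene left ang 1.681 off@.002 3.0 n 273 of 273
side near ang 1.554 off@.002 2.5 n 334 of 386
side far ang 1.61 off@.002 -1.8 n 200 of 293
side left ang 1.681 off@.002 2.1 n 162 of 181
side right ang 1.62 off@.002 -2.0 n 134 of 154
```

```bash
python3 -m inch '[[0,0,0,0.1,0,0,1],[0,0,0,0.18,0,0,1],[0,0,0,0.18,0.1,0,1],[0,0,0,0.18,0.2,0,1],[0,0,0,0.18,0.24,0,1],[0,0,0,0.18,0.255,0,1],[0,0,0,0.18,0.265,0,1],[0,0,0,0.18,0.275,0,1],[0,0,0,0.18,0.283,0,1],[0,0,0,0.18,0.29,0,1],[0,0,0,0.18,0.29,0,1]]';python3 -c "
from h import *
st();prof()"
```

```text
clock: 20.38
eef_pos: [0.6011, -0.1123, 0.0355]
tool_rot: [0.0, 0.169, 0.986, -0.0]
wrist_force: [0.5, 0.4, -0.7]
gripper_width: 0.0004
grasp_force: 0.0
t 20.38 p [ 0.6011 -0.1123  0.0355] psi 2.803 bx,by [0.0004 0.0717] F [ 0.5  0.4 -0.7] w 0.0 0.0
scene far ang 1.577 off@.002 2.2 n 460 of 462
scene left ang 1.675 off@.002 3.1 n 197 of 218
scene right ang 1.62 off@.002 -2.9 n 211 of 213
side near ang 1.57 off@.002 2.8 n 332 of 391
side left ang 1.676 off@.002 1.9 n 155 of 186
side right ang 1.627 off@.002 -1.6 n 128 of 143
```

```bash
python3 -m inch '[[0,0,0,0,0.006,0,1],[0,0,0,0,0.012,0,1],[0,0,0,0,0.018,0,1],[0,0,0,0,0.023,0,1],[0,0,0,0,0.026,0,1],[0,0,0,0,0.026,0,1]]';python3 -c "
from h import *
st();prof()"
```

```text
clock: 21.22
eef_pos: [0.6033, -0.1061, 0.0355]
tool_rot: [0.0, 0.169, 0.986, 0.0]
wrist_force: [-0.2, 0.2, -0.1]
gripper_width: 0.0003
grasp_force: 0.0
t 21.23 p [ 0.6033 -0.1061  0.0355] psi 2.803 bx,by [0.0004 0.0783] F [-0.2  0.2 -0.1] w 0.0 0.0
scene far ang 1.573 off@.002 2.1 n 458 of 459
scene left ang 1.564 off@.002 3.0 n 157 of 185
scene right ang 1.617 off@.002 -3.1 n 242 of 243
side near ang 1.557 off@.002 2.4 n 328 of 385
side left ang 1.555 off@.002 1.8 n 126 of 154
side right ang 1.61 off@.002 -2.5 n 135 of 147
```

```bash
python3 -m inch '[[0,0,0,0,-0.2,0,1],[0,0,0,0,-0.4,0,1],[0,0,0,0,-0.55,0,1],[0,0,0,0,-0.59,0,1],[0,0,0,0,-0.605,0,1],[0,0,0,0,-0.615,0,1],[0,0,0,0,-0.622,0,1],[0,0,0,0,-0.624,0,1],[0,0,0,0,-0.624,0,1]]';python3 -c "
from h import *
st();prof()"
```

```text
clock: 22.45
eef_pos: [0.5517, -0.2529, 0.0355]
tool_rot: [0.0, 0.168, 0.986, 0.0]
wrist_force: [0.8, 1.4, 1.6]
gripper_width: 0.0005
grasp_force: 0.4
t 22.45 p [ 0.5517 -0.2529  0.0355] psi 2.803 bx,by [ 0.0005 -0.0773] F [0.8 1.4 1.6] w 0.0 0.4
scene near ang 1.556 off@.002 -2.2 n 338 of 346
scene far ang 1.568 off@.002 2.0 n 454 of 455
scene left ang 1.553 off@.002 2.7 n 210 of 210
scene right ang 1.525 off@.002 -3.1 n 121 of 145
side near ang 1.566 off@.002 2.6 n 327 of 385
side far ang 1.587 off@.002 -2.0 n 217 of 286
side left ang 1.542 off@.002 1.5 n 144 of 146
side right ang 1.564 off@.002 -1.1 n 59 of 93
```

```bash
python3 -m inch '[[0,0,0,0,0.08,0,1],[0,0,0,0,0.15,-0.2,1],[0,0,0,0,0.3,-0.45,1],[0,0,0,0.1,0.5,-0.7,1],[0,0,0,0.2,0.7,-0.75,-1],[0,0,0,0.3,0.95,-0.75,-1],[0,0,0,0.3,0.95,-0.75,-1],[0,0,0,0.3,0.95,-0.75,-1]]';python3 -c "
from h import *
st();go([.466,.409,.2],2.889)"
```

```text
clock: 23.55
eef_pos: [0.5593, -0.0001, 0.2237]
tool_rot: [0.0, 0.166, 0.986, 0.0]
wrist_force: [0.5, 0.4, -1.3]
gripper_width: 0.0362
grasp_force: 0.0
t 23.55 p [ 5.593e-01 -1.000e-04  2.237e-01] psi 2.809 bx,by [-0.0763  0.1636] F [ 0.5  0.4 -1.3] w 0.036 0.0
 turn [ 0.002  0.002 -0.154] shift [0.888 1.425 0.096]
```

```bash
python3 -m inch '[[0,0,0,0.1,0.2,0,-1],[0,0,-0.1,0.3,0.4,0,-1],[0,0,-0.15,0.4,0.6,0,-1],[0,0,-0.15,0.6,0.8,0,-1],[0,0,-0.15,0.7,1,0,-1],[0,0,-0.15,0.7,1,0,-1],[0,0,-0.15,0.7,1,0,-1]]';python3 - <<'E'
from h import *
st();go([.466,.409,.2],2.889)
p,d=read_camera("wrist");c=get_calibration("wrist");W=cloud(d,c).reshape(-1,3)
k=(abs(W[:,2]-.078)<.005)&(np.hypot(W[:,0]-.466,W[:,1]-.409)<.06)
Q=W[k];print(len(Q));print(cv2.minAreaRect((Q[:,:2]*1000).astype(np.float32)),np.median(Q[:,2]))
k=(W[:,2]>.015)&(W[:,2]<.09)&(np.hypot(W[:,0]-.5,W[:,1]-.4)<.12);print(cv2.minAreaRect((W[k][:,:2]*1000).astype(np.float32)))
cv2.imwrite("pics/w1.png",p[:,:,::-1])
E
```

```text
clock: 24.42
eef_pos: [0.4779, 0.289, 0.2224]
tool_rot: [-0.0, 0.13, 0.992, -0.001]
wrist_force: [1.0, -0.2, -0.5]
gripper_width: 0.0916
grasp_force: 0.0
t 24.43 p [0.4779 0.289  0.2224] psi 2.881 bx,by [-0.2492  0.4092] F [ 1.  -0.2 -0.5] w 0.092 0.0
 turn [-0.002 -0.    -0.015] shift [0.17  0.452 0.089]
2434
((466.624755859375, 406.7836608886719), (35.1528434753418, 64.89527130126953), 76.47754669189453) 0.07731287391348865
((506.7837829589844, 396.8567199707031), (51.71333312988281, 162.20436096191406), 74.60713195800781)
```

View pics/w1.png

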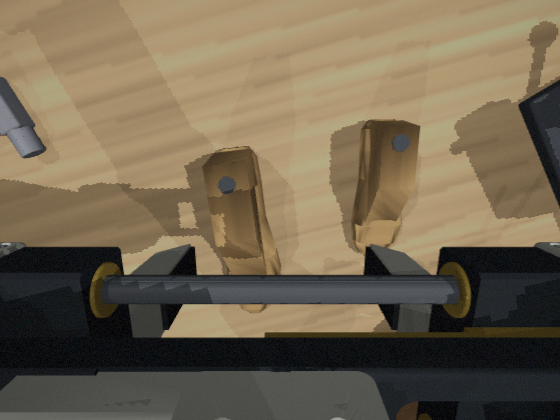

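The wrist picture shows the small last's block on the right at (388,150) and the large last at (235,200), with a clear gap between. I lower and grip.

```bash
python3 -m inch '[[0,0,-0.015,0.08,0.2,0,-1],[0,0,-0.015,0.17,0.4,0,-1],[0,0,-0.015,0.17,0.45,0,-1],[0,0,-0.015,0.17,0.45,0,-1],[0,0,-0.015,0.17,0.45,0.2,-1],[0,0,-0.015,0.17,0.45,0.4,-1],[0,0,-0.015,0.17,0.45,0.55,-1],[0,0,-0.015,0.17,0.45,0.65,-1],[0,0,-0.015,0.17,0.45,0.68,-1],[0,0,-0.015,0.17,0.45,0.68,-1],[0,0,-0.015,0.17,0.45,0.68,1],[0,0,-0.015,0.17,0.45,0.68,1],[0,0,-0.015,0.17,0.45,0.68,1],[0,0,-0.015,0.17,0.45,0.68,1],[0,0,-0.015,0.17,0.45,0.68,1],[0,0,-0.015,0.17,0.45,0.68,1],[0,0,-0.015,0.17,0.45,0.68,1],[0,0,-0.015,0.17,0.45,0.68,1]]' 30;python3 -c "
from h import *
st()"
```

```text
clock: 26.72
eef_pos: [0.4655, 0.4093, 0.0529]
tool_rot: [-0.0, 0.126, 0.992, 0.0]
wrist_force: [-1.2, 1.3, -1.8]
gripper_width: 0.034
grasp_force: 29.9
t 26.73 p [0.4655 0.4093 0.0529] psi 2.889 bx,by [-0.3009  0.5185] F [-1.2  1.3 -1.8] w 0.034 29.9
```

```bash
python3 -m inch '[[0,0,0,0,0,-0.1,1],[0,0,0,0,0,-0.3,1],[0,0,0,0,0,-0.5,1],[0,0,0,0,0,-0.7,1],[0,0,0.2,-0.1,-0.2,-0.7,1],[0,0,0.4,-0.2,-0.4,-0.7,1],[0,0,0.6,-0.3,-0.6,-0.7,1],[0,0,0.8,-0.4,-0.8,-0.7,1],[0,0,1,-0.45,-0.9,-0.7,1],[0,0,1,-0.45,-0.9,-0.7,1],[0,0,1,-0.45,-0.9,-0.7,1]]' 30;python3 -c "
from h import *
st();go([*b2w(0,.045),.2],1.232)"
```

```text
clock: 28.1
eef_pos: [0.5178, 0.164, 0.2279]
tool_rot: [-0.0, 0.378, 0.926, 0.0]
wrist_force: [-0.5, 0.6, -2.5]
gripper_width: 0.0339
grasp_force: 30.0
t 28.1 p [0.5178 0.164  0.2279] psi 2.367 bx,by [-0.1701  0.3046] F [-0.5  0.6 -2.5] w 0.034 30.0
 turn [-1.000e-03 -1.000e-03  2.168e+00] shift [-1.055 -0.655  0.111]
```

```bash
python3 -m inch '[[0,0,0.3,-0.2,-0.13,0,1],[0,0,0.6,-0.4,-0.25,0,1],[0,0,0.9,-0.6,-0.38,0,1],[0,0,1,-0.8,-0.5,0,1],[0,0,1,-0.95,-0.6,0,1],[0,0,1,-0.95,-0.6,0,1],[0,0,1,-0.95,-0.6,0,1]]' 30;python3 -m inch '[[0,0,0.3,0,0,0,1],[0,0,0.6,0,0,0,1],[0,0,0.9,0,0,0,1],[0,0,1,0,0,0,1],[0,0,1,0,0,0,1]]';python3 -c "
from h import *
st();prof();go([*b2w(0,.045),.2],1.232)"
```

```text
clock: 28.98
eef_pos: [0.5828, -0.1079, 0.2277]
tool_rot: [-0.001, 0.604, 0.797, 0.0]
wrist_force: [-1.1, -0.0, -3.1]
gripper_width: 0.0338
grasp_force: 30.0
clock: 29.6
eef_pos: [0.5829, -0.1075, 0.2282]
tool_rot: [-0.0, 0.789, 0.614, 0.0]
wrist_force: [0.4, 0.4, -2.5]
gripper_width: 0.034
grasp_force: 30.0
t 29.6 p [ 0.5829 -0.1075  0.2282] psi 1.323 bx,by [-0.0184  0.0702] F [ 0.4  0.4 -2.5] w 0.034 30.0
scene near ang 1.562 off@.002 -2.2 n 483 of 492
scene far ang 1.58 off@.002 2.4 n 454 of 454
scene left ang 1.553 off@.002 2.7 n 211 of 211
scene right ang 1.507 off@.002 -3.5 n 290 of 297
side near ang 1.556 off@.002 2.4 n 345 of 389
side far ang 1.584 off@.002 -2.5 n 306 of 384
side left ang 1.548 off@.002 1.7 n 141 of 143
side right ang 1.504 off@.002 -2.6 n 143 of 173
 turn [ 0.    -0.001  0.173] shift [-0.103  0.063  0.112]
```

```bash
python3 -m inch '[[0,0,0.17,-0.05,0.03,0,1],[0,0,0.173,-0.103,0.063,0,1],[0,0,0.173,-0.103,0.063,0,1],[0,0,0.173,-0.103,0.063,0.15,1],[0,0,0.173,-0.103,0.063,0.3,1],[0,0,0.173,-0.103,0.063,0.34,1],[0,0,0.173,-0.103,0.063,0.34,1]]';python3 - <<'E'
from h import *
st();go([*b2w(0,.045),.057],1.232)
R=np.array([[np.cos(YAW),-np.sin(YAW)],[np.sin(YAW),np.cos(YAW)]])
for n in["scene","side"]:
    p,d=read_camera(n);W=cloud(d,get_calibration(n)).reshape(-1,3);L=np.c_[(W[:,:2]-C)@R,W[:,2]]
    k=(abs(L[:,0])<.045)&(L[:,1]>-.12)&(L[:,1]<.02)&(L[:,2]>.068)&(L[:,2]<.16);Q=L[k];print(n,len(Q),Q.min(0).round(3),Q.max(0).round(3),np.percentile(Q,3,axis=0).round(4))
    cv2.imwrite(f"pics/h_{n}.png",p[110:290,100:400,::-1])
a=cv2.imread("pics/h_scene.png");b=cv2.imread("pics/h_side.png");cv2.imwrite("pics/h.png",cv2.resize(np.hstack([a,b]),(800,240)))
E
```

```text
clock: 30.58
eef_pos: [0.5916, -0.1387, 0.1431]
tool_rot: [-0.0, 0.817, 0.576, -0.0]
wrist_force: [0.0, -0.6, -2.7]
gripper_width: 0.0343
grasp_force: 30.0
t 30.57 p [ 0.5916 -0.1387  0.1431] psi 1.229 bx,by [0.0002 0.0437] F [ 0.  -0.6 -2.7] w 0.034 30.0
 turn [-0.001 -0.    -0.006] shift [ 0.005 -0.001  0.344]
scene 117 [ 0.019 -0.061  0.093] [0.032 0.019 0.116] [ 0.0207 -0.0564  0.0953]
side 286 [-0.03  -0.081  0.092] [-0.001  0.02   0.133] [-0.0269 -0.0721  0.0943]
```

View pics/h.png

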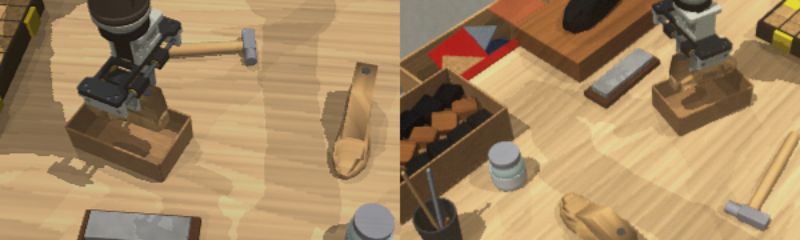

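The picture shows the last held level above the open box, toe at blank y −81 mm as wanted. I lower it, slowly at the end.

```bash
python3 -m inch '[[0,0,0,0,0,0.1,1],[0,0,0,0,0,0.2,1],[0,0,0,0,0,0.27,1],[0,0,0,0,0,0.3,1],[0,0,0,0,0,0.315,1],[0,0,0,0,0,0.325,1],[0,0,0,0,0,0.333,1],[0,0,0,0,0,0.339,1],[0,0,0,0,0,0.343,1],[0,0,0,0,0,0.345,1],[0,0,0,0,0,0.345,1],[0,0,0,0,0,0.345,1]]';python3 -c "
from h import *
st()"
```

```text
clock: 32.17
eef_pos: [0.5923, -0.1385, 0.0572]
tool_rot: [0.0, 0.817, 0.576, 0.001]
wrist_force: [1.5, 3.7, 4.4]
gripper_width: 0.0334
grasp_force: 30.0
t 32.17 p [ 0.5923 -0.1385  0.0572] psi 1.228 bx,by [0.0007 0.0441] F [1.5 3.7 4.4] w 0.033 30.0
```

```bash
python3 -m inch '[[0,0,0,0,0,0,0.1],[0,0,0,0,0,0,0],[0,0,0,0,0,0,-0.1],[0,0,0,0,0,0,-0.1],[0,0,0,0,0,-0.05,-0.1],[0,0,0,0,0,-0.15,-0.1],[0,0,0,0,0,-0.35,-0.1],[0,0,0,0,0,-0.6,-0.1],[0,0,0,0,0,-0.6,-0.1],[0,0,0,0,0,-0.6,-0.1]]';python3 - <<'E'
from h import *
st();prof();go([*b2w(0,-.15),.2],1.232)
R=np.array([[np.cos(YAW),-np.sin(YAW)],[np.sin(YAW),np.cos(YAW)]])
for n in["scene","side"]:
    p,d=read_camera(n);W=cloud(d,get_calibration(n)).reshape(-1,3);L=np.c_[(W[:,:2]-C)@R,W[:,2]]
    k=(abs(L[:,0])<.04)&(abs(L[:,1])<.085)&(L[:,2]>.074)&(L[:,2]<.095);Q=L[k];print(n,"top z",np.median(Q[:,2]),cv2.minAreaRect((Q[:,:2]*1000).astype(np.float32)),Q[:,2].std())
    cv2.imwrite(f"pics/f_{n}.png",p[110:290,100:400,::-1])
a=cv2.imread("pics/f_scene.png");b=cv2.imread("pics/f_side.png");cv2.imwrite("pics/f.png",cv2.resize(np.hstack([a,b]),(800,240)))
E
```

```text
clock: 33.42
eef_pos: [0.5915, -0.1391, 0.2074]
tool_rot: [0.0, 0.817, 0.576, 0.0]
wrist_force: [-1.0, -0.3, 0.2]
gripper_width: 0.0504
grasp_force: 0.0
t 33.42 p [ 0.5915 -0.1391  0.2074] psi 1.228 bx,by [0.0002 0.0432] F [-1.  -0.3  0.2] w 0.05 0.0
scene near ang 1.56 off@.002 -2.2 n 456 of 461
scene far ang 1.577 off@.002 2.2 n 451 of 480
scene left ang 1.564 off@.002 3.1 n 210 of 322
scene right ang 1.514 off@.002 -3.3 n 286 of 323
side near ang 1.565 off@.002 2.7 n 330 of 390
side far ang 1.554 off@.002 -3.3 n 202 of 278
side left ang 1.554 off@.002 1.7 n 142 of 216
side right ang 1.515 off@.002 -2.8 n 144 of 193
 turn [-0.004  0.001 -0.008] shift [-0.772  0.005  0.023]
scene top z 0.08294357706193603 ((0.6627254486083984, 41.64496994018555), (71.71215057373047, 36.72385787963867), 88.7483901977539) 0.002745749906799649
side top z 0.08198086855752093 ((-1.9520378112792969, 42.32029724121094), (68.79939270019531, 40.76963424682617), 88.651123046875) 0.0029923082560328962
```

View pics/f.png

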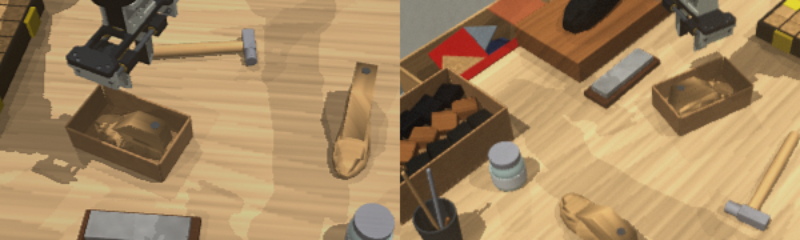

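The last lies flat in the box: its top is at 82 mm, which matches the 4 mm base plus 78 mm. All four walls are within about 0.06 rad of upright, and the gripper is clear.

```bash
python3 -c "
from rig import arm
print(arm.hand_in())"
```

```text
the job is handed in; nothing more can be done
None
```

I handed the job in at about 33.5 s: all four walls stand within about 0.06 rad of upright (right wall furthest, about 1.51), the short last was then set down flat and lengthwise in the box, and I did not touch the other last, the stone or the jar.

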